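# Start the draw bolt in the jig's deep guide tube

### The job

Take the red-handled draw bolt out of the wooden stand, lower it gently into the deep tube of the round steel jig and start it in the thread at the bottom by feel: back it off anticlockwise as far as needed for it to drop into the thread, then screw it in clockwise until its flange is fully home on the tube. Never force the bolt before it has dropped into the thread, and leave the chisel, the sanding block and the ferrules where they are.

Things in the scene. Friction and masses are not known exactly. Their poses are not given: they have to be found in the camera images.
- bolt_bar (a point): centre of the red cross bar on top of the draw bolt, to hold or turn it by: 56 mm long (along x), 10 mm thick (y), 22 mm high (z; the bolt's axis, up). The flange, 34 mm across, lies 23 to 28 mm below this point. About 0.2 kg. Best turned with a finger close to each flat face of the bar but not gripping, so that the bolt can sink by its own weight.
- bolt_flange (a point): centre of the underside of the bolt's flange; axes as the bar's. Below it a guide collar 20.6 mm across from 3 to 33 mm down, a shank 11.6 mm across to 92 mm down, and, 86 mm down, a cross pin along x, 4.4 mm thick, 20.4 mm over its ends, which engages the thread. At the start the bolt hangs upright by its flange in the stand.
- stand: fixed small wooden stand, 76 x 76 mm, 110 mm high, origin at the centre of its underside. The bolt hangs in a vertical hole, 25 mm across, in the middle of its top.
- jig_mouth (a point): centre of the mouth of the jig's guide tube, z up, 112 mm above the table. The jig is fixed: a round base 110 mm across, 12 mm high, and in its middle an upright aluminium tube, 47 mm over the brass collar at its top, bore 23 mm, so the bolt has 1.2 mm of play all round.
- thread_top (a point): top of the two-start right-hand thread, on the tube's axis, 73.5 mm below the mouth, out of sight; its turn about the axis is unknown and differs each time. A bolt lowered in rests on it with its flange 15 mm above the mouth (18 mm on a lead-in stop, off which it slips either way; seldom it drops straight in). On the thread it binds when turned clockwise (seen from above) and turns anticlockwise with under 0.1 N m.
- thread_start (a point): the level, on the tube's axis, on which the cross pin's underside lies once the bolt has dropped into the thread: 9.5 mm down from the top, after at most about half a turn anticlockwise, flange then 5 mm above the mouth; turned further anticlockwise it meets a stop. From there clockwise turning draws it down, 7 mm in a quarter turn; flange home after 70 to 125 degrees, then it grows tight.
- sanding_block: cork sanding block, 56 x 96 x 31 mm, origin at the centre of its underside; a bystander
- chisel: chisel with wooden handle, 215 mm long, lying, origin under its middle; a bystander
- ferrule_a: steel ferrule, 26 mm across and high, standing, origin at the centre of its underside; a bystander

How it is judged:
By the outcome, as a careful person would: the job done as asked, in the order asked, and still so for the second after the job is handed in, with the robot touching nothing.
It also fails if it takes over 61 s, if anything falls off the work surface, if the arm or the gripper's body presses on something with over 40 N, if the wrist force passes 120 N, or if a joint passes its speed limit or range.

### The arm

A 6-joint arm with a two-finger parallel gripper is mounted at the origin on the work surface; the furniture and walls round the work are solid. World frame = base frame: x ahead of the robot, y to its left, z up, the work surface at z = 0. Lengths are in m, angles in rad, forces in N, time in s.
With the tool pointing down it reaches from about 0.325 to 0.775 m from the base axis. Payload 5.5 kg.
Tool frame: the origin (TCP) lies on the centre line of the jaws, within the pads' length; the fingertips stand 22 mm ahead of it and the grasp point (between the pads) lies 3 mm ahead of it; z points along the fingers, y is the direction in which the jaws open and shut (so a half turn about z gives the same grasp; the last joint's range is limited). The gripper opens to 88 mm and grips with 3 to 60 N. Pads are 20 mm wide; open, the fingers measure 115 mm over their backs; the gripper's body (75 mm by 178 mm) begins 61 mm behind the grasp point.
Start: joints at [1.143, 0.091, 1.231, -0, 1.82, -0.057], TCP at [0.217, 0.559, 0.245] pointing down, gripper open.
Joint ranges: [-2.87, 2.87], [-0.86, 2.18], [0.17, 2.46], [-1.51, 4.65], [0.06, 2.69], [-2.65, 2.65]. Speed limits (rad/s): [2.57, 2.57, 3.01, 3.14, 3.14, 3.14].

### API

Orientations are given as [roll, pitch, yaw] about the fixed x, y, z axes, in that order (R = Rz(yaw) Ry(pitch) Rx(roll)).
In Python, from rig import r, kinematics, readout, viewer gives the robot as it stands. Calls block until the motion is done:
- r.movep(position, orientation): joint-space move of the TCP to a pose.
- r.move_straight(position, rot=None, feed=0.15): straight line of the TCP; rot=None keeps the orientation; feed is the mean speed in m/s.
- r.move_joints(angles): joint-space move.
- r.open_jaws() and r.grab(grip_force=None): open the fingers fully, or close them until they stop; grip_force is the grip in N (None keeps the last).
- r.dwell(seconds).
- kinematics.solve_ik(position, orientation): joint angles nearest the present ones, or None.
- readout.read_state(): the state.
- viewer.capture(name): name is "side" or "top" or "wrist"; returns (picture, depth): 480x640x3 uint8, red, green, blue; 480x640 float32, m along the optical axis (not along the pixel's ray), 0 where there is no reading.
- viewer.camera_info(name): a dict with "intrinsics" (3x3 intrinsics, pixels), "D" ([k1, k2, p1, p2, k3] as OpenCV has them; the pictures are not rectified), "rvec" (rotation vector, rad) and "tvec" (3), from world to camera coordinates, as OpenCV has them; the wrist camera has in their place "T_tool_cam" (4x4, takes a point from camera to tool coordinates, whose origin is the TCP and whose axes are the flange's). Camera axes: x right, y down, z forward; pixel columns grow to the right and rows downward; lengths in m; the calibration is good to about 2 mm. A picture is of the moment at which its call begins: read the wrist's pose just before it. camera_info takes no time and is no camera call.
A pose or a line that the arm cannot do raises r.IKError and nothing moves.
- r.hand_in(): hands the job in, once; it reports no verdict.
The state is a dict: "time": time; "q": joint angles; "qd": joint speeds; "joint_efforts": joint torques, N m; "tcp_pos": TCP position; "ee_rot": TCP orientation; "wrist_force": force on the tool from outside, world axes, zero at the start; "ft_torque": the same for the moment, N m; "gripper_width": finger opening in m.
Only numpy, scipy, OpenCV 4.12 (cv2) and the standard library are available. Lean on these libraries where they do the work, as an engineer would, in place of code of your own. Each camera call takes 0.05 s, during which the arm holds its last target.

## Working session

There is one attempt and no reset: what is moved stays moved. The work goes in short steps, each a Python script; the robot and the scene stay as the last script left them, time stands still between calls to the robot, and variables do not carry over. Pictures are saved under pics/ and viewed, and the job is handed in when it is done.

```bash
ls; mkdir -p pics; python3 - <<'E'
from rig import r,kinematics,readout,viewer
import cv2
s=readout.read_state();print(s)
for n in ("side","top","wrist"):
    p,d=viewer.capture(n);cv2.imwrite(f"pics/{n}0.png",p[:,:,::-1]);print(n,viewer.camera_info(n),(d>0).mean())
E
```

```text
pics
{'time': 0.0, 'q': array([ 1.14328295e+00,  9.18304342e-02,  1.23184445e+00,  1.10789811e-06,
        1.81979152e+00, -5.67142304e-02]), 'qd': array([-0.00027296, -0.00107739,  0.00071281,  0.00045087,  0.000227  ,
       -0.00043639]), 'joint_efforts': array([-2.03500189e-03, -4.46454942e+01, -4.06434560e+01,  6.94828620e-02,
        2.95651518e-02, -1.58961539e-04]), 'tcp_pos': array([0.21732389, 0.55899618, 0.24354726]), 'ee_rot': array([-3.13972198e+00, -1.07283728e-04,  2.77079367e+00]), 'wrist_force': array([0.66745259, 0.15130213, 0.19783169]), 'ft_torque': array([ 0.03355852,  0.01927851, -0.03602329]), 'gripper_width': 0.08753460109071434}
side {'intrinsics': array([[436.71664922,   0.        , 326.41207082],
       [  0.        , 436.71664922, 236.32721293],
       [  0.        ,   0.        ,   1.        ]]), 'D': array([-0.03335639,  0.        ,  0.        ,  0.        ,  0.        ]), 'rvec': array([ 1.60301571,  2.08219   , -0.72216164]), 'tvec': array([ 0.16837925, -0.32558884,  1.25037694])} 0.99609375
top {'intrinsics': array([[509.44471912,   0.        , 322.32
[... 247 characters left out ...]
c': array([-0.07184274,  0.5541499 ,  0.88511287])} 0.9959830729166667
wrist {'intrinsics': array([[412.80150867,   0.        , 319.33136191],
       [  0.        , 412.80150867, 237.93481105],
       [  0.        ,   0.        ,   1.        ]]), 'D': array([-0.01579657,  0.        ,  0.        ,  0.        ,  0.        ]), 'T_tool_cam': array([[ 1.18367789e-03, -9.64455649e-01, -2.64242123e-01,
         7.19270175e-02],
       [ 9.99998586e-01,  1.45720614e-03, -8.39133736e-04,
        -5.66962933e-05],
       [ 1.19436252e-03, -2.64240756e-01,  9.64456011e-01,
        -1.40924822e-01],
       [ 0.00000000e+00,  0.00000000e+00,  0.00000000e+00,
         1.00000000e+00]])} 0.9957584635416666
```

View pics/side0.png

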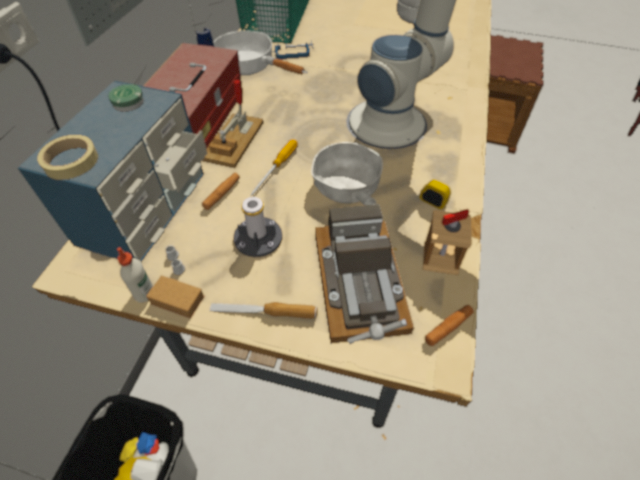

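View pics/top0.png

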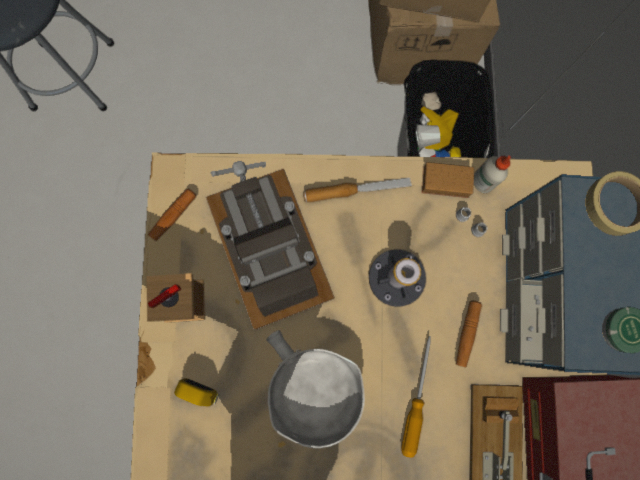

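View pics/wrist0.png

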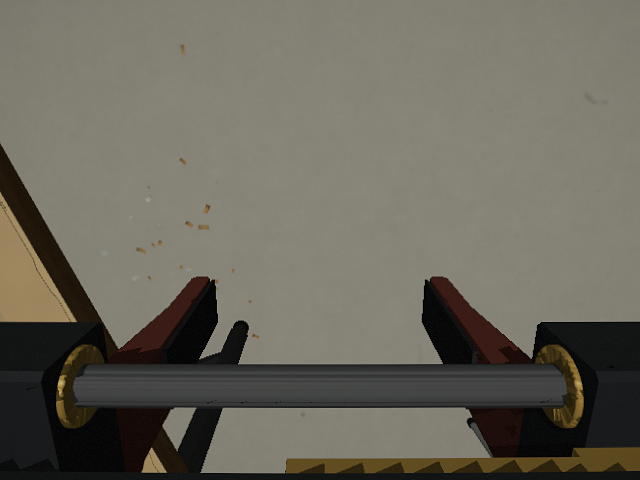

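The top view has the red bar at about (164,296) and the jig mouth at about (407,271). The side view has them at about (456,215) and (254,205). I'll measure both now.

```bash
cat > h.py <<'E'
from rig import r,kinematics,readout,viewer
import cv2,numpy as np
from scipy.spatial.transform import Rotation as Ro
def campose(n,st=None):
    c=viewer.camera_info(n);K=c["intrinsics"];D=c["D"]
    if n=="wrist":
        T=c["T_tool_cam"];R0=Ro.from_euler("xyz",st["ee_rot"]).as_matrix()
        return K,D,R0@T[:3,:3],R0@T[:3,3]+st["tcp_pos"]
    R=cv2.Rodrigues(c["rvec"])[0];return K,D,R.T,-R.T@c["tvec"]
def rays(n,px,st=None):
    K,D,R,o=campose(n,st)
    u=cv2.undistortPoints(np.array(px,float).reshape(-1,1,2),K,D).reshape(-1,2)
    return o,np.c_[u,np.ones(len(u))]@R.T
def onplane(n,px,z,st=None):
    o,d=rays(n,px,st);return o+d*((z-o[2])/d[:,2])[:,None]
def cloud(n,dep,mask,st=None):
    v,u=np.nonzero(mask&(dep>0));o,d=rays(n,np.c_[u,v],st);return o+d*dep[v,u][:,None]
def redmask(p):
    h=cv2.cvtColor(p,cv2.COLOR_RGB2HSV);return (((h[...,0]<8)|(h[...,0]>172))&(h[...,1]>150)&(h[...,2]>70))
E
python3 - <<'E'
from h import *
img={}
for n,box in (("top",(140,270,190,320)),("side",(430,200,480,240))):
    p,d=viewer.capture(n);m=redmask(p);b=np.zeros_like(m);b[box[1]:box[3],box[0]:box[2]]=1;m&=b
    c=cloud(n,d,m);v,u=np.nonzero(m);print(n,m.sum(),u.mean(),v.mean(),"cloud mean",c.mean(0),"zmax",np.percentile(c[:,2],[50,90,99]))
    t=c[c[:,2]>np.percentile(c[:,2],60)-.004] ;print("top",t.mean(0))
    rc=cv2.minAreaRect(np.c_[u,v].astype(np.float32));bx=cv2.boxPoints(rc);print(rc);print(onplane(n,[rc[0]],.149),onplane(n,bx,.149)[:,:2].round(4).tolist())
    img[n]=(p,d)
# jig
for n,box in (("top",(380,245,430,300)),("side",(235,190,275,225))):
    p,d=img[n];m=np.zeros(d.shape,bool);m[box[1]:box[3],box[0]:box[2]]=1
    v,u=np.nonzero(m&(d>0));c=cloud(n,d,m)
    k=(abs(c[:,2]-.112)<.006);t=c[k];print(n,"jig",k.sum(),t.mean(0))
    (cx,cy),R=cv2.minEnclosingCircle(t[:,:2].astype(np.float32));print(cx,cy,R)
    w=p[box[1]:box[3],box[0]:box[2]];cv2.imwrite(f"pics/jig_{n}.png",cv2.resize(w[:,:,::-1],None,fx=10,fy=10,interpolation=0))
E
```

```text
top 204 163.95098039215685 294.62745098039215 cloud mean [0.44631254 0.19129123 0.14801569] zmax [0.14859159 0.1506602  0.15170569]
top [0.44596624 0.19200718 0.14872575]
((162.75025939941406, 295.067138671875), (7.196003437042236, 34.74736785888672), 60.01836013793945)
[[0.44552186 0.19295592 0.149     ]] [[0.4361, 0.2197], [0.4648, 0.1726], [0.4549, 0.1662], [0.4263, 0.2132]]
side 207 454.3188405797101 216.83574879227052 cloud mean [0.4493206  0.19531382 0.14382211] zmax [0.14545293 0.15042595 0.15189462]
top [0.44912894 0.19469987 0.14836116]
((454.7500305175781, 216.24996948242188), (9.17060375213623, 27.195587158203125), 71.56504821777344)
[[0.45255343 0.19509223 0.149     ]] [[0.4597, 0.1684], [0.424, 0.2151], [0.4454, 0.2218], [0.4802, 0.1758]]
top jig 442 [ 0.49434636 -0.20848387  0.11136096]
0.4951867163181305 -0.20929665863513947 0.02357535995543003
side jig 266 [ 0.49584405 -0.20357061  0.1109025 ]
0.49307650327682495 -0.20383234322071075 0.02431240677833557
```

```bash
python3 -c "
import cv2,numpy as np
a=cv2.imread('pics/jig_top.png');b=cv2.imread('pics/jig_side.png');h=max(a.shape[0],b.shape[0])
f=lambda x:cv2.copyMakeBorder(x,0,h-x.shape[0],0,0,0)
c=np.hstack([f(a),f(b)]);print(c.shape);cv2.imwrite('pics/jig_both.png',cv2.resize(c,None,fx=.8,fy=.8))"
```

```text
(550, 900, 3)
```

View pics/jig_both.png

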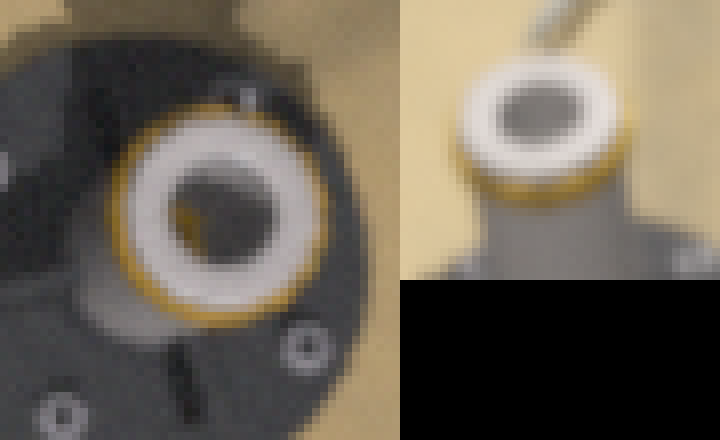

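```bash
python3 - <<'E'
from h import *
print(kinematics.solve_ik([.495,-.207,.24],[np.pi,0,-.43]),kinematics.solve_ik([.446,.193,.25],[np.pi,0,2.119]))
r.movep([.495,-.207,.24],[np.pi,0,-.43])
s=readout.read_state();print(s["time"],s["q"],s["tcp_pos"],s["ee_rot"])
p,d=viewer.capture("wrist");cv2.imwrite("pics/wj.png",p[:,:,::-1]);np.savez("wj.npz",p=p,d=d,tcp_pos=s["tcp_pos"],ee_rot=s["ee_rot"])
c=cloud("wrist",d,d>0,s);k=abs(c[:,2]-.112)<.004
(cx,cy),R=cv2.minEnclosingCircle(c[k][:,:2].astype(np.float32));print(k.sum(),cx,cy,R)
E
```

```text
[-4.59493053e-01 -8.07549711e-02  1.41133203e+00 -4.44089210e-16
  1.81101560e+00  1.54130327e+00] [ 0.33838369 -0.21443025  1.51434506  0.          1.84167785 -0.20981998]
3.1167 [-4.58263081e-01 -8.06905808e-02  1.41126126e+00  1.92858586e-04
  1.81104783e+00  1.54110871e+00] [ 0.49529499 -0.20634274  0.24000554] [-3.14140465e+00  2.02863086e-05 -4.28529573e-01]
6607 0.49096357822418213 -0.20282985270023346 0.2321225106716156
```

View pics/wj.png

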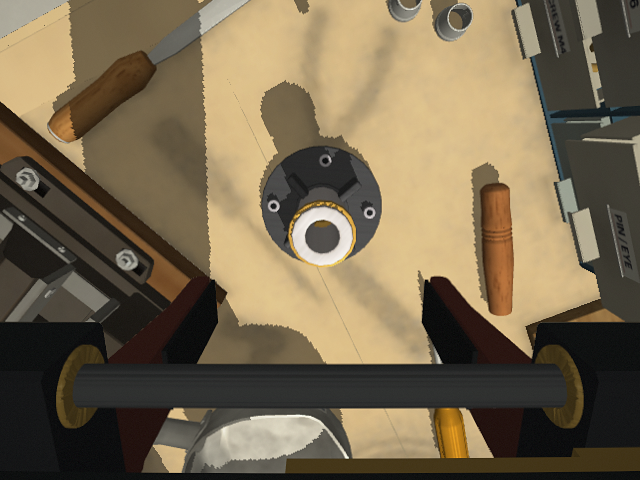

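The tube mouth's white rim is at about (322,235), with the bore in the middle. Next I'll fit the rim and then look at the bar.

```bash
python3 - <<'E'
from h import *
z=np.load("wj.npz");p=z["p"];s=dict(tcp_pos=z["tcp_pos"],ee_rot=z["ee_rot"])
h=cv2.cvtColor(p,cv2.COLOR_RGB2HSV);m=((h[...,1]<40)&(h[...,2]>150)).astype(np.uint8);m[:190]=0;m[285:]=0;m[:,:270]=0;m[:,370:]=0
cs,hi=cv2.findContours(m,cv2.RETR_CCOMP,cv2.CHAIN_APPROX_NONE)
for c in cs:
    if len(c)<60: continue
    e=cv2.fitEllipse(c);w=onplane("wrist",c.reshape(-1,2),.112,s)[:,:2]
    A=np.c_[2*w,np.ones(len(w))];x=np.linalg.lstsq(A,(w**2).sum(1),rcond=None)[0]
    print(len(c),e,"centre",x[:2],"R",np.sqrt(x[2]+x[0]**2+x[1]**2))
r.movep([.446,.193,.25],[np.pi,0,2.119])
s=readout.read_state();print(s["time"],s["q"],s["tcp_pos"],s["ee_rot"])
p,d=viewer.capture("wrist");cv2.imwrite("pics/wb.png",p[:,:,::-1]);np.savez("wb.npz",p=p,d=d,tcp_pos=s["tcp_pos"],ee_rot=s["ee_rot"])
E
```

```text
167 ((321.9735107421875, 235.60166931152344), (56.76838302612305, 59.22938537597656), 90.60017395019531) centre [ 0.49435179 -0.20834001] R 0.019897888208390193
98 ((321.9790954589844, 236.36239624023438), (34.36750793457031, 35.74620056152344), 88.01402282714844) centre [ 0.49408189 -0.20822058] R 0.012030671383109698
4.7083 [ 3.37642708e-01 -2.14289904e-01  1.51427275e+00 -2.40547387e-04
  1.84155495e+00 -2.08968165e-01] [0.44623677 0.19262202 0.24997275] [3.14158706e+00 2.38120298e-04 2.11734286e+00]
```

View pics/wb.png

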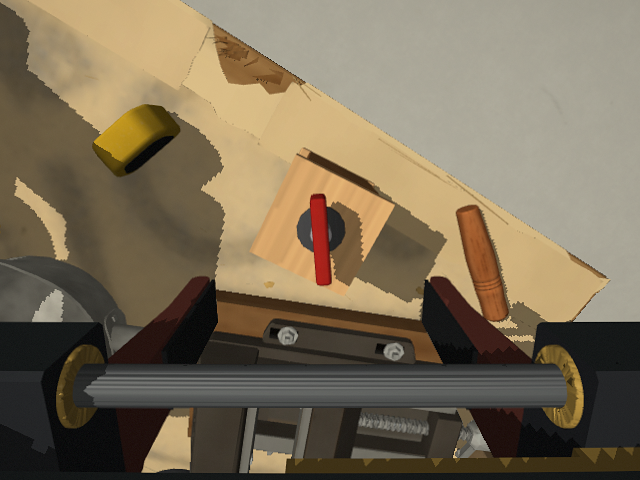

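The bar runs from about (317,197) to (323,284), slightly turned from the tool axis, with the flange round it. I'll fit it and grasp.

```bash
cat >> h.py <<'E'
def barfit(p,d,s,box,z=None):
    m=redmask(p);b=np.zeros_like(m);b[box[1]:box[3],box[0]:box[2]]=1;m&=b
    n,l,st,_=cv2.connectedComponentsWithStats(m.astype(np.uint8));k=1+np.argmax(st[1:,4]);m=l==k
    c=cloud("wrist",d,m,s);zt=np.percentile(c[:,2],60);t=c[c[:,2]>zt-.003]
    if z is None:z=np.median(t[:,2])
    # top-face pixels by depth, cast onto top plane
    mm=m.copy();v,u=np.nonzero(m&(d>0));kk=c[:,2]>zt-.003
    w=onplane("wrist",np.c_[u,v][kk],z,s)[:,:2]
    rc=cv2.minAreaRect((w*1000).astype(np.float32));B=cv2.boxPoints(rc)/1000
    e=B[1]-B[0],B[2]-B[1];L=max(e,key=np.linalg.norm);yaw=np.arctan2(L[1],L[0])
    return np.array(rc[0])/1000,np.array(rc[1]),yaw,z,w.mean(0)
E
python3 - <<'E'
from h import *
z=np.load("wb.npz");s=dict(tcp_pos=z["tcp_pos"],ee_rot=z["ee_rot"])
print(barfit(z["p"],z["d"],s,(290,180,350,300)))
print(barfit(z["p"],z["d"],s,(290,180,350,300),.149))
c=cloud("wrist",z["d"],z["d"]>0,s)
cam=c[(abs(c[:,0]-.5)<.2)&(abs(c[:,1]-.19)<.2)&(c[:,2]<.19)]
k=(cam[:,2]>.105)&(cam[:,2]<.117)&(np.hypot(cam[:,0]-.446,cam[:,1]-.193)<.05);print("stand top",np.median(cam[k,2]),k.sum())
E
```

```text
(array([0.44527634, 0.1955092 ]), array([ 9.52625942, 55.58345032]), np.float32(-0.94735944), np.float64(0.14961694593526842), array([0.44468289, 0.19624036]))
(array([0.44536935, 0.19535916]), array([ 9.55062294, 55.72557449]), np.float32(-0.9473599), 0.149, array([0.44477435, 0.19609222]))
stand top 0.11094185286058622 9806
```

```bash
python3 - <<'E'
from h import *
y=2.194
r.movep([.4453,.1954,.20],[np.pi,0,y])
r.move_straight([.4453,.1954,.1425],feed=.08)
r.grab(25)
s=readout.read_state();print(s["time"],s["tcp_pos"],s["ee_rot"],s["gripper_width"],s["wrist_force"])
p,d=viewer.capture("wrist");cv2.imwrite("pics/wg.png",p[:,:,::-1]);np.savez("wg.npz",p=p,d=d,tcp_pos=s["tcp_pos"],ee_rot=s["ee_rot"])
E
```

```text
7.0917 [0.44531951 0.19542833 0.14248352] [3.14153294e+00 1.73318848e-06 2.19405619e+00] 0.012513911785083402 [ 0.94107916 -0.76938967 -0.42885652]
```

View pics/wg.png

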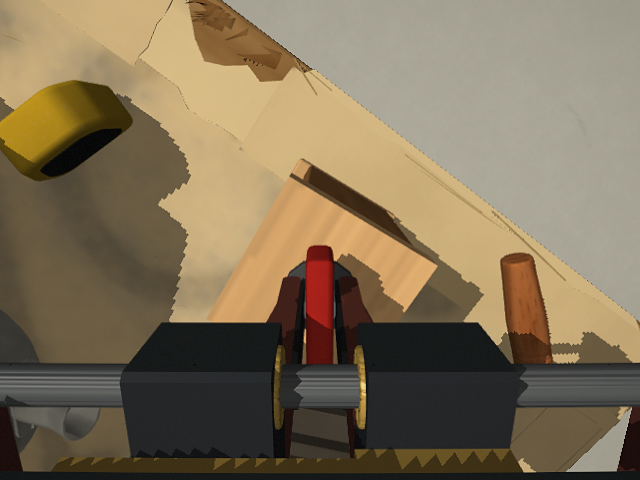

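The bar is centred between the pads at about column 320, but the width reads 12.5 mm against a 10 mm bar. I'll check that again after lifting.

```bash
python3 - <<'E'
from h import *
s0=readout.read_state();print(s0["gripper_width"])
r.grab(30)
print(readout.read_state()["gripper_width"],readout.read_state()["time"])
r.move_straight([.4453,.1954,.26],feed=.12)
s=readout.read_state();print(s["time"],s["tcp_pos"],s["gripper_width"],s["wrist_force"],s["ft_torque"])
p,d=viewer.capture("wrist");cv2.imwrite("pics/wl.png",p[:,:,::-1]);np.savez("wl.npz",p=p,d=d,tcp_pos=s["tcp_pos"],ee_rot=s["ee_rot"])
p,d=viewer.capture("side");cv2.imwrite("pics/sl.png",p[:,:,::-1])
E
```

```text
0.012929635229198481
0.012701596777154442 7.3583
8.4917 [0.44506182 0.195322   0.25891038] 0.012585127390398567 [ 1.05148753 -0.75792267 -2.37042707] [-0.08168868  0.01404132  0.02280525]
```

View pics/wl.png

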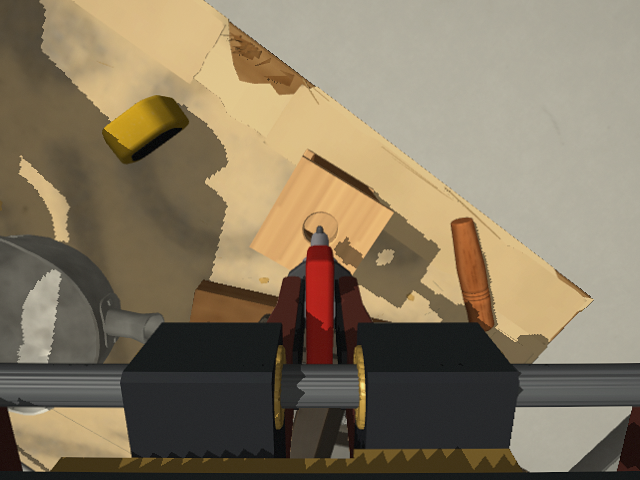

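View pics/sl.png

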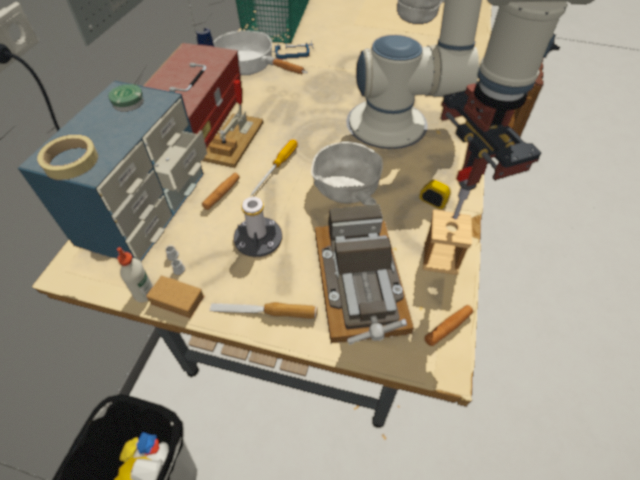

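The bolt is held clear of the stand, with its tip at about (319,230). I'll project the expected tip and bar-end positions to check tilt and offset.

```bash
python3 - <<'E'
from h import *
z=np.load("wl.npz");p=z["p"];d=z["d"];s=dict(tcp_pos=z["tcp_pos"],ee_rot=z["ee_rot"])
c=viewer.camera_info("wrist");T=np.linalg.inv(c["T_tool_cam"])
P=np.array([[-.028,-.005,-.0065],[-.028,.005,-.0065],[-.028,-.005,.0155],[-.028,.005,.0155],[0,0,.1245],[-.0058,0,.1245],[0,.0058,.1245],[0,-.0058,.1245]])
print(cv2.projectPoints(P,cv2.Rodrigues(T[:3,:3])[0],T[:3,3],c["intrinsics"],c["D"])[0].reshape(-1,2).round(1))
m=redmask(p)
for v in (247,250,255,260,270,280,290,300,320,340): 
    u=np.nonzero(m[v,295:345])[0]; print(v,u.min()+295 if len(u) else 0,u.max()+295 if len(u) else 0, d[v,320])
cv2.imwrite("pics/wl_tip.png",cv2.resize(p[190:290,270:370,::-1],None,fx=6,fy=6,interpolation=0))
E
```

```text
[[306.  398.2]
 [332.4 398.3]
 [307.6 365.6]
 [330.9 365.7]
 [319.5 236.5]
 [319.5 244.9]
 [328.2 236.5]
 [310.8 236.5]]
247 309 329 0.15527552
250 308 329 0.15290761
255 307 330 0.14689137
260 306 331 0.14116529
270 306 333 0.14139184
280 306 333 0.14259472
290 306 332 0.14288256
300 306 343 0.14426108
320 307 332 0.1461881
340 307 332 0.1487396
```

View pics/wl_tip.png

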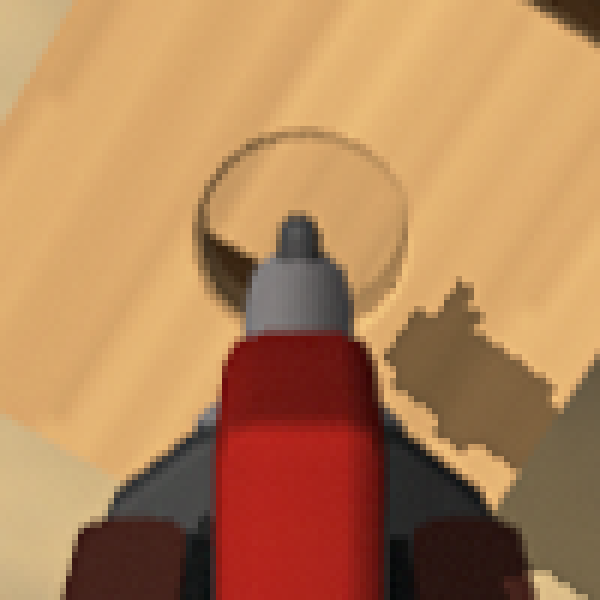

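```bash
python3 - <<'E'
from h import *
c=viewer.camera_info("wrist");T=np.linalg.inv(c["T_tool_cam"])
P=np.array([[.028,-.005,-.0065],[.028,.005,-.0065],[.028,-.005,.0155],[.028,.005,.0155],[.0102,0,.1163],[.0103,0,.0655],[0.0103,0,.0355]])
print(cv2.projectPoints(P,cv2.Rodrigues(T[:3,:3])[0],T[:3,3],c["intrinsics"],c["D"])[0].reshape(-1,2).round(1))
E
```

```text
[[304.7 257.7]
 [333.9 257.7]
 [306.7 240.3]
 [332.1 240.3]
 [319.5 224.5]
 [319.4 247.1]
 [319.4 266.1]]
```

The bolt hangs upright: bar end and pin end both sit about 1 mm back along tool x, and tool y is centred. I'll correct for that at the jig, after checking how high the vice stands for the carry.

```bash
python3 - <<'E'
from h import *
p,d=viewer.capture("top");m=np.zeros(d.shape,bool);m[160:460,205:370]=1
c=cloud("top",d,m);print("max z vice/bowl",np.percentile(c[:,2],[90,99,99.9]))
r.move_straight([.4453,.1954,.31],feed=.2)
r.movep([.495,-.2087,.30],[np.pi,0,-.43])
r.move_straight([.495,-.2087,.252],feed=.1)
s=readout.read_state();print(s["time"],s["q"],s["tcp_pos"],s["ee_rot"],s["wrist_force"],s["ft_torque"])
p,d=viewer.capture("wrist");cv2.imwrite("pics/wi.png",p[:,:,::-1])
cv2.imwrite("pics/wi_z.png",cv2.resize(p[190:290,270:370,::-1],None,fx=6,fy=6,interpolation=0))
E
```

```text
max z vice/bowl [0.07406689 0.1188487  0.12069376]
11.275 [-4.61892459e-01 -7.67014581e-02  1.38541812e+00  4.16075301e-07
  1.83235843e+00  1.53835698e+00] [ 0.49512212 -0.20849571  0.25247101] [ 3.14157627e+00 -5.17293257e-04 -4.29453004e-01] [-0.19023304  0.74636193 -1.87432459] [ 0.02853422  0.14101194 -0.01628041]
```

View pics/wi_z.png

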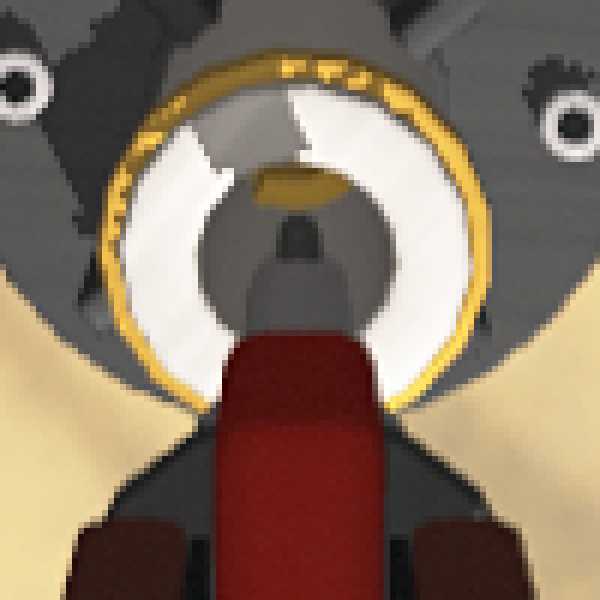

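The pin is over the bore: bolt at column 299 and bore at 298 in the zoomed crop, so it's centred. Next I'll lower it gently in small steps, watching force. The calls the robot offers are listed first.

```bash
cat >> h.py <<'E'
def st(tag=""):
    s=readout.read_state();print(tag,"t%.2f"%s["time"],"p",s["tcp_pos"].round(4),"yaw %.3f"%s["ee_rot"][2],"F",s["wrist_force"].round(2),"M",s["ft_torque"].round(3),"w %.4f"%s["gripper_width"]);return s
E
python3 - <<'E'
from h import *
print([a for a in dir(r) if a[0]!="_"])
s=st()
X,Y=.495,-.2087
for z in (.235,.225,.215,.205,.195,.185,.178,.174,.170,.167):
    r.move_straight([X,Y,z],feed=.06); s=st(z)
    if np.linalg.norm(s["wrist_force"]-[-.19,.75,-1.9])>4: print("contact");break
E
```

```text
['IKError', 'dwell', 'grab', 'hand_in', 'move_joints', 'move_straight', 'movep', 'open_jaws']
 t11.32 p [ 0.4953 -0.2086  0.253 ] yaw -0.430 F [ 0.29 -0.28 -2.11] M [0.039 0.077 0.002] w 0.0123
0.235 t11.76 p [ 0.4948 -0.2086  0.2343] yaw -0.430 F [-0.81 -0.09 -1.65] M [ 0.091  0.133 -0.031] w 0.0126
0.225 t12.07 p [ 0.4948 -0.2086  0.2243] yaw -0.430 F [ 1.06 -0.81 -2.14] M [0.008 0.086 0.003] w 0.0127
0.215 t12.39 p [ 0.4948 -0.2086  0.2142] yaw -0.430 F [ 0.02 -0.41 -2.01] M [ 0.014  0.164 -0.025] w 0.0125
0.205 t12.71 p [ 0.4947 -0.2086  0.2042] yaw -0.430 F [ 0.95 -0.71 -0.81] M [ 0.059  0.15  -0.016] w 0.0125
0.195 t13.03 p [ 0.4947 -0.2086  0.1942] yaw -0.430 F [ 0.81 -0.14 -1.  ] M [0.044 0.121 0.01 ] w 0.0128
0.185 t13.34 p [ 0.4947 -0.2086  0.1842] yaw -0.430 F [-0.04  0.21 -2.53] M [ 0.069  0.124 -0.085] w 0.0128
0.178 t13.61 p [ 0.4948 -0.2086  0.1774] yaw -0.430 F [-0.7   0.03 -1.45] M [0.097 0.124 0.   ] w 0.0127
0.174 t13.86 p [ 0.4949 -0.2086  0.1737] yaw -0.430 F [-0.58 -0.26 -2.42] M [ 0.006  0.111 -0.01 ] w 0.0129
0.17 t14.11 p [ 0.4949 -0.2086  0.1696] yaw -0.430 F [ 0.39  0.02 -2.  ] M [ 0.032  0.149 -0.026] w 0.0127
0.167 t14.36 p [ 0.4949 -0.2087  0.1667] yaw -0.430 F [ 0.03  1.14 -2.4 ] M [0.05  0.089 0.033] w 0.0130
```

```bash
python3 - <<'E'
from h import *
X,Y=.495,-.2087
z=.167
while z>.154:
    z-=.001
    r.move_straight([X,Y,z],feed=.03); s=st("%.4f"%z)
    if s["wrist_force"][2]>1.0 or np.hypot(*s["wrist_force"][:2])>5: print("contact");break
E
```

```text
0.1660 t14.61 p [ 0.495  -0.2087  0.166 ] yaw -0.430 F [-0.85 -0.65 -2.01] M [-0.002  0.153 -0.001] w 0.0124
0.1650 t14.86 p [ 0.495  -0.2087  0.1649] yaw -0.430 F [ 0.02  0.11 -2.73] M [-0.008  0.162 -0.006] w 0.0123
0.1640 t15.11 p [ 0.495  -0.2087  0.1639] yaw -0.430 F [ 0.35  0.18 -1.94] M [ 0.037  0.116 -0.02 ] w 0.0126
0.1630 t15.36 p [ 0.495  -0.2087  0.1629] yaw -0.430 F [ 0.11  0.23 -2.93] M [ 0.036  0.143 -0.045] w 0.0126
0.1620 t15.61 p [ 0.4949 -0.2087  0.1619] yaw -0.430 F [ 0.05 -0.22 -1.97] M [-0.055  0.15   0.034] w 0.0126
0.1610 t15.86 p [ 0.495  -0.2087  0.1609] yaw -0.430 F [-0.53  0.37 -2.33] M [-0.032  0.145 -0.005] w 0.0125
0.1600 t16.11 p [ 0.495  -0.2086  0.1599] yaw -0.430 F [-0.62  0.53 -1.72] M [ 0.057  0.128 -0.017] w 0.0127
0.1590 t16.36 p [ 0.4951 -0.2087  0.1592] yaw -0.430 F [ 1.33  0.35 -1.3 ] M [ 0.045  0.196 -0.042] w 0.0126
0.1580 t16.61 p [ 0.4953 -0.2088  0.1588] yaw -0.430 F [-0.7   0.58  2.31] M [0.07  0.143 0.036] w 0.0127
contact
```

Contact came at TCP z of about 0.159, against 0.1595 predicted for resting on the thread. I'll ease the grip and turn anticlockwise in small steps under a light down-load, following the bolt down when it drops.

```bash
cat >> h.py <<'E'
B=np.array([.495,-.2087])-np.array([np.cos(-.43),np.sin(-.43)])*.00045
def tcp(yaw,z):
    return [B[0]+.00045*np.cos(yaw),B[1]+.00045*np.sin(yaw),z]
def fz(n=4):
    return np.mean([np.r_[readout.read_state()["wrist_force"],readout.read_state()["ft_torque"]] for _ in range(n)],0)
E
python3 - <<'E'
from h import *
r.grab(12);s=st("grip12")
yaw=-.43;z=.158
for i in range(4):
    yaw+=np.radians(7.5)
    r.move_straight(tcp(yaw,z),[np.pi,0,yaw],feed=.05);s=st(i)
    if abs(s["ft_torque"][2])>.3 or s["wrist_force"][2]<-1: break
print(s["q"])
E
```

```text
grip12 t16.82 p [ 0.4952 -0.2088  0.1587] yaw -0.430 F [0.15 0.52 4.19] M [ 0.06   0.178 -0.045] w 0.0131
0 t17.11 p [ 0.4952 -0.2089  0.1587] yaw -0.302 F [-0.55  0.5   5.13] M [-0.007  0.218  0.038] w 0.0131
1 t17.39 p [ 0.4953 -0.2088  0.1586] yaw -0.171 F [ 0.54 -0.35  4.57] M [-0.001  0.184  0.065] w 0.0137
2 t17.68 p [ 0.4953 -0.2086  0.1586] yaw -0.040 F [0.55 0.12 4.98] M [0.043 0.149 0.022] w 0.0136
3 t17.96 p [ 0.4953 -0.2087  0.1586] yaw 0.090 F [0.21 0.51 4.15] M [0.004 0.172 0.054] w 0.0133
[-4.61966123e-01 -7.86527600e-02  1.55298475e+00 -1.26602627e-04
  1.66597115e+00  1.01841978e+00]
```

```bash
python3 - <<'E'
from h import *
yaw=-.43+np.radians(30);z=.1584
f0=None
for i in range(22):
    yaw+=np.radians(7.5)
    r.move_straight(tcp(yaw,z),[np.pi,0,yaw],feed=.05);s=st(i)
    f=s["wrist_force"]
    if abs(s["ft_torque"][2])>.25 or np.hypot(f[0],f[1])>6: print("torque");break
    if f[2]<.3: print("drop?");break
E
```

```text
0 t18.24 p [ 0.4951 -0.2085  0.1587] yaw 0.219 F [-0.65 -0.9   4.39] M [-0.078  0.146 -0.009] w 0.0135
1 t18.52 p [ 0.4951 -0.2083  0.1586] yaw 0.350 F [-0.38 -0.54  5.52] M [ 0.045  0.175 -0.009] w 0.0131
2 t18.81 p [ 0.495  -0.2083  0.1586] yaw 0.480 F [-0.69  0.4   6.04] M [0.029 0.197 0.031] w 0.0133
3 t19.09 p [ 0.495  -0.2082  0.1586] yaw 0.611 F [0.65 0.08 4.66] M [0.138 0.269 0.051] w 0.0133
4 t19.38 p [ 0.4949 -0.2081  0.1586] yaw 0.742 F [-0.34 -0.39  5.56] M [ 0.082  0.245 -0.026] w 0.0134
5 t19.66 p [ 0.4948 -0.2081  0.1586] yaw 0.873 F [-1.1   1.71  5.88] M [0.032 0.225 0.1  ] w 0.0131
6 t19.94 p [ 0.4948 -0.2081  0.1585] yaw 1.003 F [-0.37  0.9   5.69] M [ 0.13   0.237 -0.019] w 0.0131
7 t20.23 p [ 0.4946 -0.208   0.1579] yaw 1.135 F [-0.21 -0.11  3.02] M [-0.031  0.111  0.09 ] w 0.0132
8 t20.51 p [ 0.4943 -0.2079  0.1571] yaw 1.266 F [-0.56  0.08 -3.36] M [-0.038  0.054  0.038] w 0.0135
drop?
```

The support vanished at yaw of about 1.27 rad, 97° anticlockwise: Fz went from +5 to hanging weight. I'll follow it down gently.

```bash
python3 - <<'E'
from h import *
s=st();yaw=1.272;z=.1575
while z>.146:
    z-=.001
    r.move_straight(tcp(yaw,z),[np.pi,0,yaw],feed=.03);s=st("%.4f"%z)
    f=s["wrist_force"]
    if f[2]>1.5 or np.hypot(f[0],f[1])>6: print("contact");break
E
```

```text
t20.51 p [ 0.4943 -0.2079  0.1571] yaw 1.266 F [-0.56  0.08 -3.36] M [-0.038  0.054  0.038] w 0.0135
0.1565 t20.76 p [ 0.4946 -0.2081  0.1563] yaw 1.270 F [-0.39  0.21 -0.62] M [-0.049  0.096  0.06 ] w 0.0131
0.1555 t21.01 p [ 0.4949 -0.2082  0.156 ] yaw 1.271 F [-1.    0.27  3.56] M [-0.05   0.093  0.078] w 0.0132
contact
```

```bash
python3 - <<'E'
from h import *
yaw=1.272;z=.1555
for i in range(8):
    yaw+=np.radians(4)
    r.move_straight(tcp(yaw,z),[np.pi,0,yaw],feed=.05);s=st("rot")
    f=s["wrist_force"]
    if abs(s["ft_torque"][2])>.25 or np.hypot(f[0],f[1])>6: print("torque");break
    while f[2]<.5 and z>.146:
        z-=.001
        r.move_straight(tcp(yaw,z),[np.pi,0,yaw],feed=.04);s=st("  %.4f"%z);f=s["wrist_force"]
    if s["tcp_pos"][2]<.1505:print("dropped");break
E
```

```text
rot t21.26 p [ 0.4947 -0.208   0.1554] yaw 1.340 F [ 0.04 -0.77  1.01] M [-0.001  0.152  0.024] w 0.0135
rot t21.51 p [ 0.4945 -0.208   0.1548] yaw 1.409 F [-0.13 -0.62 -1.86] M [-0.058  0.068  0.037] w 0.0135
  0.1545 t21.76 p [ 0.4945 -0.208   0.1541] yaw 1.411 F [ 0.09  0.72 -2.45] M [-0.046  0.09  -0.03 ] w 0.0130
  0.1535 t22.01 p [ 0.4946 -0.208   0.1532] yaw 1.411 F [-0.51  0.71 -2.39] M [-0.039  0.073  0.038] w 0.0131
  0.1525 t22.26 p [ 0.4946 -0.208   0.1523] yaw 1.412 F [-0.53 -0.69 -2.77] M [-0.082  0.108  0.019] w 0.0132
  0.1515 t22.51 p [ 0.4946 -0.2081  0.1514] yaw 1.412 F [-0.41 -0.39 -3.15] M [-0.06   0.07   0.009] w 0.0130
  0.1505 t22.76 p [ 0.4946 -0.208   0.1504] yaw 1.412 F [ 0.18  0.22 -1.85] M [-0.045  0.134  0.022] w 0.0132
  0.1495 t23.01 p [ 0.4947 -0.2081  0.1497] yaw 1.412 F [-0.1   0.71 -0.78] M [-0.109  0.005  0.02 ] w 0.0133
  0.1485 t23.26 p [ 0.495  -0.2082  0.1493] yaw 1.412 F [0.04 0.01 2.39] M [-0.027  0.167  0.036] w 0.0134
dropped
```

It dropped to 0.1495, 9.5 mm below the top, which matches thread_start. Now I'll screw it in clockwise, following it down on force.

```bash
python3 - <<'E'
from h import *
yaw=1.412;z=.1488
for i in range(14):
    yaw-=np.radians(10)
    z0=z; z-=.00078
    r.move_straight(tcp(yaw,z),[np.pi,0,yaw],feed=.05);s=st(i)
    f=s["wrist_force"]
    z+=np.clip((f[2]-0.5)*.00012,-.0006,.0006)
    if abs(s["ft_torque"][2])>.35 or np.hypot(f[0],f[1])>8 or f[2]>12: print("stop");break
E
```

```text
0 t23.58 p [ 0.4952 -0.2083  0.1491] yaw 1.241 F [-0.65  0.18  6.57] M [-0.053  0.063 -0.009] w 0.0130
1 t23.91 p [ 0.4952 -0.2082  0.1489] yaw 1.066 F [ 0.27 -0.13  6.42] M [ 0.063  0.147 -0.047] w 0.0133
2 t24.23 p [ 0.4951 -0.2082  0.1482] yaw 0.894 F [0.34 0.72 5.37] M [ 0.096  0.123 -0.043] w 0.0132
3 t24.56 p [ 0.495  -0.2082  0.1476] yaw 0.720 F [0.73 0.99 2.99] M [ 0.069  0.096 -0.056] w 0.0133
4 t24.88 p [ 0.4949 -0.2083  0.1469] yaw 0.546 F [-0.36  1.03  3.88] M [ 0.058  0.117 -0.   ] w 0.0132
5 t25.21 p [ 0.4949 -0.2083  0.1463] yaw 0.371 F [ 1.   -0.38  1.73] M [-0.016  0.151 -0.039] w 0.0133
6 t25.53 p [ 0.4949 -0.2083  0.1456] yaw 0.197 F [-0.11  0.43  1.23] M [ 0.08   0.041 -0.019] w 0.0130
7 t25.86 p [ 0.4949 -0.2084  0.1449] yaw 0.022 F [0.73 0.09 0.95] M [0.057 0.087 0.039] w 0.0131
8 t26.18 p [ 0.495  -0.2086  0.1445] yaw -0.153 F [ 0.32 -1.04  0.72] M [-0.063  0.024 -0.033] w 0.0138
9 t26.51 p [ 0.4955 -0.2085  0.1445] yaw -0.327 F [1.83 1.59 3.58] M [ 0.231 -0.194  0.077] w 0.0134
10 t26.83 p [ 0.4951 -0.2083  0.1444] yaw -0.502 F [-0.72  3.38  6.33] M [0.52  0.237 0.033] w 0.0134
11 t27.16 p [ 0.4953 -0.2083  0.1443] yaw -0.677 F [0.68 3.77 6.13] M [0.583 0.104 0.124] w 0.0133
12 t27.48 p [ 0.4951 -0.208   0.1442] yaw -0.851 F [-0.62  3.73  8.82] M [0.707 0.248 0.352] w 0.0154
stop
```

z levelled off at about 0.1445, the predicted home height, and the torque has risen to 0.35 N m with the bar starting to push the jaws apart. I'll release and look.

```bash
python3 - <<'E'
from h import *
r.open_jaws();s=st()
r.move_straight([s["tcp_pos"][0],s["tcp_pos"][1],.24],feed=.15);s=st()
p,d=viewer.capture("wrist");cv2.imwrite("pics/wf.png",p[:,:,::-1])
print(barfit(p,d,s,(270,160,370,310)))
c=cloud("wrist",d,d>0,s);rad=np.hypot(c[:,0]-B[0],c[:,1]-B[1])
k=(rad<.0165)&(c[:,2]>.105)&(c[:,2]<.135);print("flange z",np.percentile(c[k,2],[10,50,90]),k.sum())
k=(rad>.0185)&(rad<.022)&(c[:,2]>.10)&(c[:,2]<.13);print("collar z",np.percentile(c[k,2],[10,50,90]),k.sum())
p,d=viewer.capture("side");cv2.imwrite("pics/sf.png",cv2.resize(p[170:270,200:310,::-1],None,fx=5,fy=5,interpolation=2))
E
```

```text
t28.67 p [ 0.4949 -0.2088  0.1431] yaw -0.857 F [-0.13  0.26  0.51] M [ 0.07   0.177 -0.044] w 0.0880
 t29.47 p [ 0.4947 -0.2087  0.239 ] yaw -0.857 F [ 0.22 -0.21 -0.88] M [ 0.057  0.113 -0.   ] w 0.0875
(array([ 0.49603741, -0.20953635]), array([ 9.92866135, 55.28699112]), np.float32(-0.5534323), np.float64(0.15149195530398166), array([ 0.49682201, -0.21000988]))
flange z [0.11689725 0.11778882 0.11898638] 967
collar z [0.10843493 0.1116966  0.11318365] 690
```

View pics/wf.png

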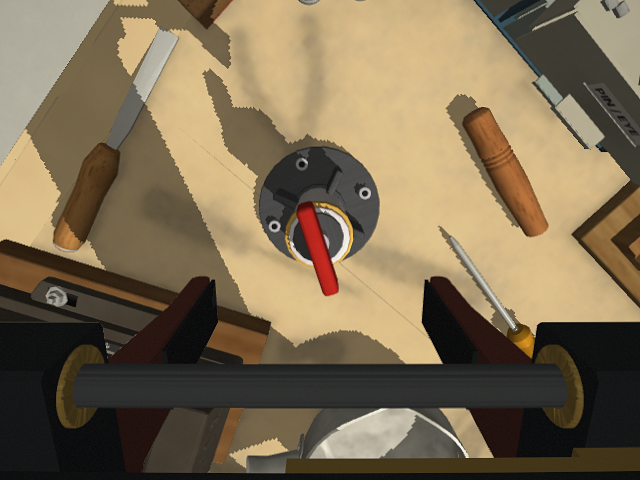

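View pics/sf.png

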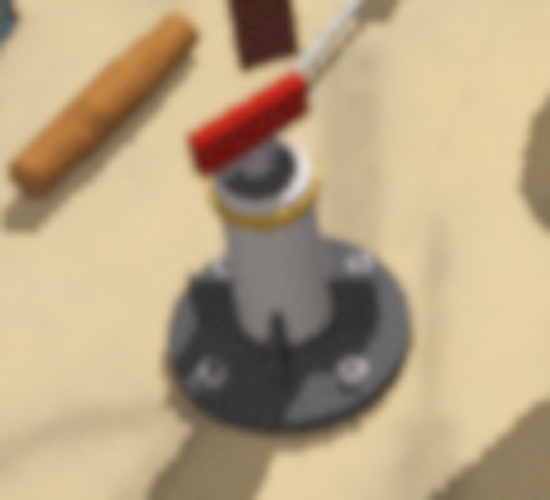

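The flange sits on the collar. The bar top reads 0.1515, against 0.151 expected when home, and the camera read about 0.6 mm high at the stand too. The bar stopped at yaw −0.55 while the jaws slipped on past it. I'll regrasp at the bar's own angle and turn again to confirm it is tight.

```bash
python3 - <<'E'
from h import *
y=-.553;c=[.4952,-.2090]
r.movep([*c,.19],[np.pi,0,y]);r.move_straight([*c,.1445],feed=.08);st()
r.grab(20);st("grab")
for i in range(5):
    y-=np.radians(5)
    r.move_straight([*c,.1443],[np.pi,0,y],feed=.05);s=st(i)
    if abs(s["ft_torque"][2])>.5: print("tight");break
E
```

```text
t30.68 p [ 0.4952 -0.209   0.1446] yaw -0.553 F [-0.33  0.56  0.35] M [ 0.006  0.144 -0.036] w 0.0877
grab t31.82 p [ 0.4954 -0.2085  0.1445] yaw -0.552 F [1.66 1.8  0.02] M [ 0.587 -0.197 -0.012] w 0.0129
0 t32.08 p [ 0.4953 -0.2083  0.1445] yaw -0.637 F [0.12 5.29 2.72] M [0.955 0.183 0.131] w 0.0128
1 t32.33 p [ 0.4952 -0.2083  0.1445] yaw -0.725 F [0.39 5.84 2.  ] M [1.045 0.154 0.21 ] w 0.0130
2 t32.58 p [ 0.4954 -0.2084  0.1445] yaw -0.811 F [0.73 5.1  1.13] M [ 0.951 -0.046  0.344] w 0.0132
3 t32.83 p [ 0.4955 -0.2084  0.1445] yaw -0.898 F [0.85 5.19 0.06] M [0.935 0.006 0.465] w 0.0132
4 t33.08 p [ 0.4955 -0.2084  0.1445] yaw -0.985 F [-0.32  5.52  2.52] M [ 0.892 -0.017  0.616] w 0.0141
tight
```

```bash
python3 - <<'E'
from h import *
r.open_jaws()
r.move_straight([.4951,-.2087,.24],feed=.15);s=st()
p,d=viewer.capture("wrist");cv2.imwrite("pics/wf2.png",p[:,:,::-1])
cv2.imwrite("pics/wf2z.png",cv2.resize(p[170:310,250:390,::-1],None,fx=4,fy=4,interpolation=2))
print(barfit(p,d,s,(270,160,370,310)))
c=cloud("wrist",d,d>0,s);rad=np.hypot(c[:,0]-B[0],c[:,1]-B[1])
k=(rad<.0165)&(c[:,2]>.105)&(c[:,2]<.135);print("flange z",np.percentile(c[k,2],[10,50,90]),k.sum())
k=(rad>.0185)&(rad<.022)&(c[:,2]>.10)&(c[:,2]<.13);print("collar z",np.percentile(c[k,2],[10,50,90]),k.sum())
E
```

```text
t35.07 p [ 0.4949 -0.2086  0.2389] yaw -0.989 F [-0.02  0.52 -0.16] M [0.11  0.104 0.044] w 0.0881
(array([ 0.49575058, -0.20970985]), array([ 9.93197441, 55.34325409]), np.float32(-0.68557554), np.float64(0.15142436407913837), array([ 0.49645805, -0.21017964]))
flange z [0.11683756 0.11779635 0.11889588] 964
collar z [0.10835342 0.11164316 0.11313004] 697
```

View pics/wf2z.png

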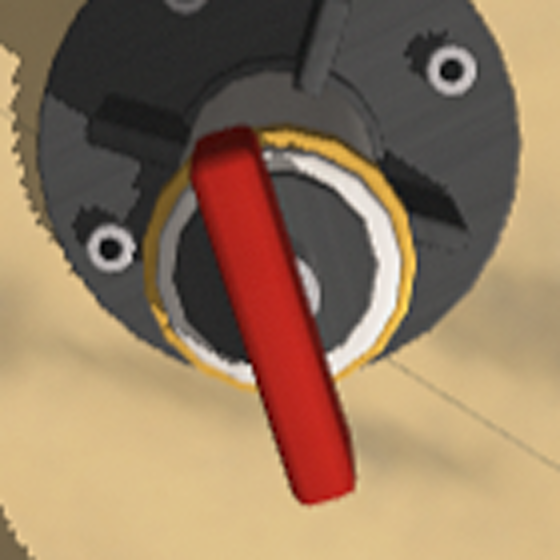

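The flange sits flat inside the collar ring. Another 0.6 N m turned the bar only 7.6° and left its height unchanged, so it is home. The gripper is clear, so I'm handing in.

```bash
python3 - <<'E'
from h import *
p,d=viewer.capture("top");cv2.imwrite("pics/tf.png",p[:,:,::-1]);st();r.hand_in()
E
```

```text
t35.17 p [ 0.4947 -0.2085  0.2383] yaw -0.989 F [-0.95  0.67  0.27] M [0.059 0.104 0.022] w 0.0877
the job is handed in; nothing more can be done
```

View pics/tf.png

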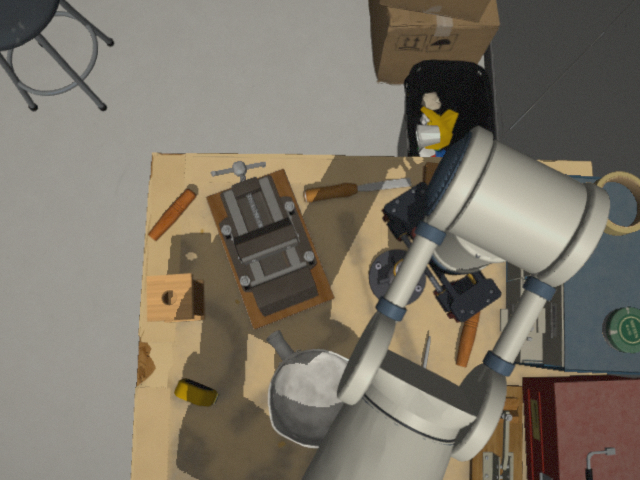

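The bolt is out of the stand and screwed home in the jig, and I handed the job in at 35 s with the gripper open and clear.

- **Starting the thread:** The bolt went down the tube without touching the sides and rested on the thread at about the height expected. I turned it anticlockwise about 105° under light load. It dropped 9.5 mm in two stages, with a brief rest after the first 3 mm. Forces stayed at about 8 N or less.
- **Screwing in:** It took about 120° clockwise to bring the flange down.
- **Last checks:** The bar top measured 0.1514 m against 0.151 m expected when home. A final turn at about 0.6 N m moved the bar only 7.6° with no change in height.
- **Disagreements:** The gripper width read about 2.6 mm too wide on the 10 mm bar. The jaws also slipped on the bar at the first tightening, so I regrasped to finish.
- **Bystanders:** In the last top picture the chisel is where it was. The arm hid the sanding block and ferrules, so I could not confirm those by eye. No part of the planned path went near them.

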